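# Make up the shop gas outlet: wing coupling by hand, lock nut with the ring spanner

## Task

Two brass gas outlets stand on the welding bench; work on the one whose lower hex nut has a ring spanner sitting on it. First turn its winged brass coupling clockwise (seen from above) by hand until it stops; only then swing the spanner clockwise until the lock nut stops too. Let go, and leave the spanner lying flat on its nut.

Things in the scene. Friction and masses are not known exactly. Their poses are not given: they have to be found in the camera images.
- wing_grip (a point): Middle of the thumb blade on the brass coupling to be turned, on the outlet's vertical axis, 110 mm above the bench. Blade: upright bar 64 mm long (point x, level), 14 mm thick (y), from 87 to 121 mm above the bench; z up. Below it a round barrel, 42 mm across, from 60 to 87 mm, then a 24 mm stem and the lock nut. The other outlet looks alike but has no spanner and is tight.
- wing (a joint): Turn of the winged coupling in rad, growing clockwise seen from above. Starts between 0.1 and 0.6; hard stop at 1.4, where it is home: the blade then lies parallel to the long sides of its grey base plate. Light friction, about 0.06 N m; stays where it is left.
- spanner: Loose steel ring spanner, 0.35 kg, both rings resting on the 8 mm thick base plate (265 x 325 mm). Origin: underside centre of the big ring (50 mm wide, round the lock nut, on the outlet's axis); x along the handle to the small ring 210 mm away, z up. Handle: level bar 16 mm wide, from x = 45 to 165 mm, 32 to 46 mm above the bench. Big ring trapped under the barrel; free play 7 degrees each way.
- locknut (a joint): Turn in rad of the hex lock nut (32 mm across flats) inside the big ring, growing clockwise seen from above. Starts at 0; hard stop at 0.75, where it is tight: one spanner swing of about 50 degrees in all, free play included. Resists with about 0.4 N m (3 to 4 N at mid-handle); stays where it is left.

How it is judged (in metres and radians):
On the way, in this order (a step that is already met when the one before it is completed fails the run):
1. the winged coupling is turned home (within 10 degrees of its stop) while the lock nut is still loose (value of joint wing above 1.22 rad and value of joint locknut below 0.3 rad), for 0.1 s.
2. the lock nut is turned by the fingers working the spanner (value of joint locknut above 0.5 rad and contact force between the fingers and spanner above 0.3 N), for 0.02 s.
At the end, for the whole second after the job is handed in: Winged coupling and lock nut are both within 10 degrees of their clockwise stops (past 1.22 and 0.575 rad); the spanner lies still, flat within 10 degrees, its big ring around the lock nut (less than 10 mm above the plate, within 12 mm of the outlet's axis) (value of joint wing above 1.22 rad and value of joint locknut above 0.575 rad and horizontal distance between spanner and wing_grip below 0.012 m and height (world z) of spanner below 0.018 m and angle between spanner's own z axis and vertical below 0.17 rad and linear speed of spanner below 0.02 m/s); the robot touches nothing.
It also fails if it takes over 45 s, if anything falls off the work surface, if the arm or the gripper's body presses on something with over 40 N, if the wrist force passes 120 N, or if a joint passes its speed limit or range.

## Robot

A 6-joint arm with a two-finger parallel gripper is mounted at the origin on the work surface. World frame = base frame: x ahead of the robot, y to its left, z up, the work surface at z = 0. Lengths are in m, angles in degrees, forces in N, time in s.
With the tool pointing down it reaches from about 0.25 to 0.725 m from the base axis. Payload 9.7 kg.
Tool frame: the origin (TCP) lies at the very end of the fingers, on their centre line; the grasp point (between the pads) lies 19 mm behind it (bot.hold_point_z is the distance from the TCP to the grasp point, in m); z points along the fingers, y is the line along which they close (so a half turn about z gives the same grasp; the last joint's range is limited). The gripper opens to 85 mm and grips with 20 to 120 N. Pads are 22 mm wide; open, the fingers measure 114 mm over their backs; the gripper's body (76 mm by 85 mm) begins 54 mm behind the grasp point. The pads swing forward as they close: fully open they stand 13 mm farther back than shut.
Start: joints at [67.838, 4.979, 10.078, 95.1, 0, 90], TCP at [0.207, 0.509, 0.231] pointing down, gripper open.
Joint ranges: [-179.16, 179.16], [-48.56, 103.87], [-65.8, 70.77], [-126.05, 130.52], [-82.76, 87.17], [-180, 180]. Speed limits (degrees/s): [127.2, 127.2, 147.25, 180, 180, 180].

## Interface

Orientations are given as [roll, pitch, yaw] about the fixed x, y, z axes, in that order (R = Rz(yaw) Ry(pitch) Rx(roll)).
In Python, from workcell import bot gives the robot as it stands.
- The arm moves only by the tool play_rows, never from a script. Its argument "targets" is a list of rows, each an object with "grip": the closure in counts, from 0 (fully open) to 255 (shut); "linear": the shift along the world's x, y, z in cm, a list of three; "delta_rot": the turn, a rotation vector about the world's x, y, z in rad, a list of three. A call has 1 to 10 rows; each row is the pose to reach, as a shift and turn from the pose commanded when the call began; what a row does not reach only later rows make up. A row lasts 1/10 s, in which the tool goes at most 50 mm and 8.59 degrees, less where a joint would pass 70% of its speed; a pose out of reach is approached as far as the arm can. A call with a gripper value outside its range is refused whole. The fingers move at their own pace and stop on an object; "force" is the grip in N (left out, the last holds). Time passes only in rows, so rows that repeat a pose let the fingers close. It gives the time, the measured TCP pose, the force, the opening and the grip force at its end, in the units of the state.
- bot.get_obs(): the state, without advancing time (a new reading comes with each control period).
- bot.camera(name): name is "side" or "top" or "wrist"; returns a dict with "color" (384x512x3 uint8, red, green, blue), "range_z" (384x512 float32, m along the optical axis (not along the pixel's ray), 0 where there is no reading), "fov_y" (degrees; the focal length in pixels is half the picture's height over the tangent of half this angle, whatever the lens; pixels are square), "cx", "cy" (the principal point, pixels), "world_to_cam" (4x4, takes a point from world to camera coordinates). Camera axes: x right, y up, looking along -z (the intrinsics and any distortion apply to the point x, -y, -z); pixel columns grow to the right and rows downward; lengths in m; the calibration is good to about 2 mm. A picture is of the moment at which its call begins.
- bot.job_done(): hands the job in; it is judged then, once.
Trained networks look in a picture, given as the dict that the camera call returned (one of the last four; its "shot" number tells which), for a name from the list of things; names that differ only in an ending like _2 or _b are one class to them, and where a whole thing is asked for, a point or a joint stands for the part that bears it (a point fixed in the world has none). Each returns a list of dicts, best first, with "conf" (0 to 1); they miss things now and then, are a little off and sometimes report something else, mostly with a low value. They report only what shows in the picture. A call takes as long as a camera call.
- bot.search_frame(picture, target): "box" ([left, top, right, bottom] in pixels, round what is visible of it).
- bot.trace(picture, target): "pixels" (384x512 bool, what is visible of it) and "box" ([left, top, right, bottom] in pixels, round what is visible of it).
- bot.pinpoint(picture, target): "pixel" ([column, row] in pixels: a listed point, or the origin of a listed thing).
The state is a dict: "time": time; "q": joint angles; "qd": joint speeds; "joint_efforts": joint torques, N m; "ee_pos": TCP position; "tcp_rot": TCP orientation; "wrist_force": force on the tool from outside, world axes, zero at the start; "torque": the same for the moment, N m; "opening": finger opening in m; "grasp_force": force on a finger pad.
Only numpy, scipy, OpenCV 4.12 (cv2) and the standard library are available. Lean on these libraries where they do the work, as an engineer would, in place of code of your own. Each camera call takes 0.05 s, during which the arm holds its last target. There are 200 camera calls.

## Working session

There is one attempt and no reset: what is moved stays moved. The work goes in short steps, Python scripts to look and compute and a tool call to move; the robot and the scene stay as the last step left them, time stands still between calls to the robot, and variables do not carry over. Pictures are saved under pics/ and viewed, at most 10 in all, crops included, and the job is handed in when it is done.

Besides the shell and the picture viewer there is one more tool, called after ">>>" as name(argument=value, ...), one argument or row to a line, values as JSON. play_rows: Moves the arm, as the interface text tells. Its arguments: {"type":"object","properties":{"targets":{"type":"array","items":{"type":"object","properties":{"grip":{"type":"number"},"linear":{"type":"array","items":{"type":"number"}},"delta_rot":{"type":"array","items":{"type":"number"}}}}},"force":{"type":"number"}},"required":["targets"]}

```bash
mkdir -p pics; cat > h.py <<'E'
import numpy as np, cv2
from workcell import bot
def ray(p):
    f=192/np.tan(np.radians(p["fov_y"]/2)); return f
def unproj(p,u,v,d=None):
    f=ray(p); d=p["range_z"][v.astype(int),u.astype(int)] if d is None else d
    c=np.stack([(u-p["cx"])/f*d,-(v-p["cy"])/f*d,-d,np.ones_like(d)])
    return (np.linalg.inv(p["world_to_cam"])@c)[:3].T
def at_z(p,u,v,z):
    a=unproj(p,np.array([u]),np.array([v]),np.array([.1]))[0]; b=unproj(p,np.array([u]),np.array([v]),np.array([1.]))[0]
    return a+(b-a)*(z-a[2])/(b[2]-a[2])
def save(p,n): cv2.imwrite(f"pics/{n}.png",p["color"][:,:,::-1])
E
python3 - <<'E'
from h import *
print(bot.get_obs())
for n in ["top","side"]:
    p=bot.camera(n); save(p,n+"1"); print(n,p["fov_y"],p["cx"],p["cy"],p.keys())
    for t,z in [("wing_grip",.11),("spanner",.008)]:
        for r in bot.pinpoint(p,t)[:3]: print(t,r["conf"],r["pixel"],at_z(p,*r["pixel"],z).round(4))
    for t in ["wing","spanner","locknut"]:
        for r in bot.trace(p,t)[:3]:
            v,u=np.nonzero(r["pixels"]); w=unproj(p,u,v); print(t,r["conf"],r["box"],len(u),np.median(w,0).round(3))
E
```

```text
{'time': 0.0, 'q': array([6.78383296e+01, 5.01187878e+00, 1.00363459e+01, 9.51001012e+01,
       1.37887892e-04, 9.00003062e+01]), 'qd': array([ 0.02476642,  0.02344198, -0.00277129,  0.0261973 , -0.02364845,
        0.13830703]), 'joint_efforts': array([ 6.87361080e-04, -5.20387387e+01,  4.64802039e+01,  1.64934515e-02,
        4.48575236e-05,  1.28112586e-05]), 'ee_pos': array([0.20738771, 0.50916328, 0.23059255]), 'tcp_rot': array([-1.79924366e+02, -1.37483556e-04,  1.57838023e+02]), 'wrist_force': array([ 0.05766458, -0.34191381, -0.03729146]), 'torque': array([ 0.01688709,  0.00878274, -0.00928676]), 'grasp_force': 0.0, 'opening': 0.08538948522026144}
top 50.80447418277566 252.33450067171012 197.2570913873277 dict_keys(['color', 'range_z', 'fov_y', 'cx', 'cy', 'world_to_cam', 'shot'])
wing_grip 0.91 [354.6, 183.7] [ 0.5449 -0.2169  0.11  ]
wing_grip 0.63 [338.9, 196.3] [ 0.5311 -0.1827  0.11  ]
spanner 0.66 [340.6, 194.6] [ 0.5483 -0.2142  0.008 ]
wing 0.81 [329.7, 167.1, 362.9, 203.5] 669 [ 0.549 -0.206  0.103]
spanner 0.72 [242.4, 185.7, 348.9, 263.4] 1065 [ 0.514 -0.099  0.039]
locknut 0.49 [332.0, 189.6, 343.9, 203.2] 43 [ 0.543 -0.2    0.022]
side 47.5791168201536 252.85541766038313 196.75812698762857 dict_keys(['color', 'range_z', 'fov_y', 'cx', 'cy', 'world_to_cam', 'shot'])
wing_grip 0.93 [286.7, 259.2] [ 0.5531 -0.2057  0.11  ]
spanner 0.69 [280.3, 306.4] [ 0.5457 -0.2147  0.008 ]
wing 0.79 [266.5, 252.1, 308.0, 297.4] 1353 [ 0.545 -0.221  0.101]
spanner 0.84 [206.7, 219.4, 302.7, 320.7] 1438 [ 0.522 -0.135  0.025]
locknut 0.67 [274.2, 295.8, 290.6, 306.6] 114 [ 0.544 -0.223  0.024]
```

View pics/top1.png

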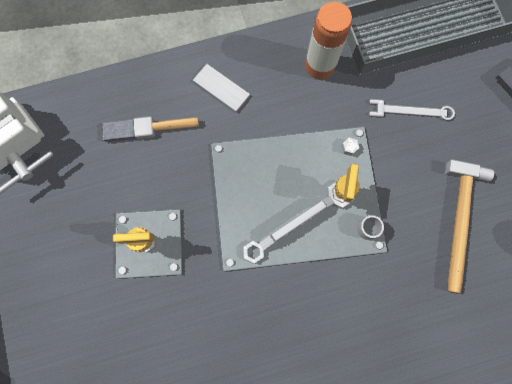

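View pics/side1.png

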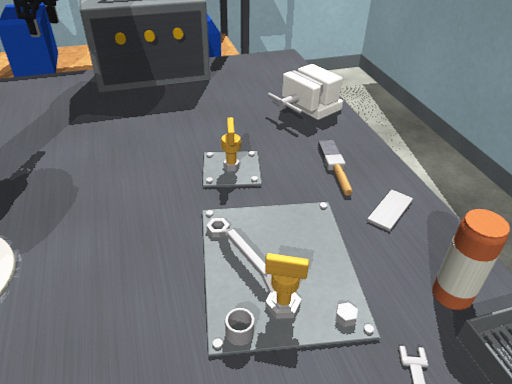

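```bash
python3 - <<'E'
from h import *
p=bot.camera("top")
for t,lo,hi in [("wing",.113,.13),("spanner",.034,.06)]:
    for r in bot.trace(p,t)[:1]:
        v,u=np.nonzero(r["pixels"]); w=unproj(p,u,v); w=w[(w[:,2]>lo)&(w[:,2]<hi)]
        print(t,len(w),cv2.minAreaRect(w[:,:2].astype(np.float32)*1000), w.mean(0))
        print(cv2.fitLine(w[:,:2].astype(np.float32),cv2.DIST_HUBER,0,.01,.01).ravel())
p=bot.camera("side")
for t,lo,hi in [("wing",.113,.13),("spanner",.034,.06)]:
    for r in bot.trace(p,t)[:1]:
        v,u=np.nonzero(r["pixels"]); w=unproj(p,u,v); w=w[(w[:,2]>lo)&(w[:,2]<hi)]
        print(t,len(w),cv2.minAreaRect(w[:,:2].astype(np.float32)*1000), w.mean(0))
        print(cv2.fitLine(w[:,:2].astype(np.float32),cv2.DIST_HUBER,0,.01,.01).ravel())
E
```

```text
wing 261 ((547.0408325195312, -211.4336395263672), (14.434040069580078, 60.1148681640625), 62.97340774536133) [ 0.54628939 -0.20983282  0.11884746]
[ 0.895741   -0.44457632  0.5462894  -0.20983282]
spanner 605 ((517.5064086914062, -110.08604431152344), (16.21888542175293, 140.39918518066406), 17.12734031677246) [ 0.51674666 -0.10841686  0.04321395]
[ 0.29651508 -0.9550282   0.51674664 -0.10841686]
wing 422 ((549.2693481445312, -213.27407836914062), (15.7382230758667, 63.7794189453125), 62.203086853027344) [ 0.54860739 -0.2150684   0.1194194 ]
[ 0.8908829  -0.45423305  0.5578147  -0.22059658]
spanner 637 ((517.8355102539062, -111.36837005615234), (16.375986099243164, 142.7554168701172), 16.809064865112305) [ 0.51721912 -0.11672919  0.04368403]
[ 0.2945794 -0.955627   0.5151829 -0.1130356]
```

The top view shows the target outlet: its blade is at (350,184), and the spanner runs from (341,195) to (253,252). A grey cup at (372,227) and a bolt at (351,146) stand nearby. I need the plate direction and the heights of those two obstacles.

```bash
python3 - <<'E'
from h import *
p=bot.camera("top")
c=[(219,148),(360,132),(379,245),(230,262)]
P=[at_z(p,u,v,.012)[:2] for u,v in c]; print(np.round(P,3))
for a,b in [(0,1),(3,2),(0,3),(1,2)]: d=P[b]-P[a]; print(np.linalg.norm(d),np.degrees(np.arctan2(d[1],d[0])))
for (u,v) in [(372,227),(351,146),(350,184)]:
    U,V=np.meshgrid(np.arange(u-14,u+15),np.arange(v-14,v+15)); w=unproj(p,U.ravel().astype(float),V.ravel().astype(float))
    h=w[w[:,2]>.014]; h=h[h[:,2]<.07]; print(np.percentile(h,[2,50,98],axis=0).round(3).tolist())
E
```

```text
[[ 0.712 -0.005]
 [ 0.662 -0.295]
 [ 0.431 -0.252]
 [ 0.482  0.037]]
0.29488164602862543 -99.74163679378876
0.2935963062943848 -100.00658430840289
0.2343154573101675 169.79177890751882
0.23568701152804333 169.48124479790044
[[0.447, -0.262, 0.015], [0.467, -0.242, 0.037], [0.487, -0.221, 0.043]]
[[0.622, -0.277, 0.016], [0.636, -0.262, 0.024], [0.651, -0.248, 0.027]]
[[0.533, -0.218, 0.021], [0.542, -0.199, 0.063], [0.556, -0.191, 0.07]]
```

>>> play_rows(
  targets=[
    {"grip": 0,"linear": [34.1,-72.2,-2],"delta_rot": [0,0,-0.084]},
    {"grip": 0,"linear": [34.1,-72.2,-2],"delta_rot": [0,0,-0.084]},
    {"grip": 0,"linear": [34.1,-72.2,-2],"delta_rot": [0,0,-0.084]},
    {"grip": 0,"linear": [34.1,-72.2,-2],"delta_rot": [0,0,-0.084]},
    {"grip": 0,"linear": [34.1,-72.2,-2],"delta_rot": [0,0,-0.084]},
    {"grip": 0,"linear": [34.1,-72.2,-2],"delta_rot": [0,0,-0.084]},
    {"grip": 0,"linear": [34.1,-72.2,-2],"delta_rot": [0,0,-0.084]},
    {"grip": 0,"linear": [34.1,-72.2,-2],"delta_rot": [0,0,-0.084]},
    {"grip": 0,"linear": [34.1,-72.2,-2],"delta_rot": [0,0,-0.084]},
    {"grip": 0,"linear": [34.1,-72.2,-2],"delta_rot": [0,0,-0.084]},
  ],
)

```text
time: 1.95
ee_pos: [0.4214, 0.0553, 0.2191]
tcp_rot: [180.0, 0.1, 153.0]
wrist_force: [2.0, 1.5, 0.4]
opening: 0.0856
grasp_force: 0.0
```

```bash
python3 -c "
from h import *
o=bot.get_obs();print(o['time'],o['ee_pos'],o['tcp_rot'],o['q'])"
```

```text
1.95 [0.42139736 0.05533805 0.2190745 ] [1.79959294e+02 5.38854098e-02 1.53025827e+02] [ 7.47922722e+00 -1.23243781e+01 -7.68375787e+00  9.45731582e+01
  3.08064561e-03  3.44533824e+01]
```

>>> play_rows(
  targets=[
    {"grip": 0,"linear": [12.7,-26.8,-0.8]},
    {"grip": 0,"linear": [12.7,-26.8,-0.8]},
    {"grip": 0,"linear": [12.7,-26.8,-0.8]},
    {"grip": 0,"linear": [12.7,-26.8,-0.8]},
    {"grip": 0,"linear": [12.7,-26.8,-0.8]},
    {"grip": 0,"linear": [12.7,-26.8,-0.8]},
    {"grip": 0,"linear": [12.7,-26.8,-0.8]},
    {"grip": 0,"linear": [12.7,-26.8,-0.8]},
  ],
)

```text
validation failed for argument at $.ta...
```

```bash
cat > look.py <<'E'
import sys
from h import *
o=bot.get_obs();print(o['time'],o['ee_pos'],o['tcp_rot'],o['q'].round(1))
for cam in sys.argv[2:]:
    p=bot.camera(cam); save(p,sys.argv[1]+cam)
    for t,z in [("wing_grip",.11),("spanner",.008)]:
        for r in bot.pinpoint(p,t)[:1]: print(cam,t,r["conf"],r["pixel"],at_z(p,*r["pixel"],z).round(4))
    for t,lo,hi in [("wing",.113,.13),("spanner",.034,.06)]:
        for r in bot.trace(p,t)[:1]:
            v,u=np.nonzero(r["pixels"]); w=unproj(p,u,v); w=w[(w[:,2]>lo)&(w[:,2]<hi)].astype(np.float32)
            if len(w)<20: continue
            l=cv2.fitLine(w[:,:2],cv2.DIST_HUBER,0,.01,.01).ravel()
            print(cam,t,r["conf"],len(w),cv2.minAreaRect(w[:,:2]*1000), w.mean(0),"line deg",np.degrees(np.arctan2(l[1],l[0])))
E
python3 look.py a wrist top
```

```text
1.95 [0.42139736 0.05533805 0.2190745 ] [1.79959294e+02 5.38854098e-02 1.53025827e+02] [  7.5 -12.3  -7.7  94.6   0.   34.5]
wrist wing 0.56 124 ((524.509033203125, -197.83831787109375), (14.87264633178711, 6.837904930114746), 30.720300674438477) [ 0.5234946  -0.19791035  0.11714227] line deg 48.668068
wrist spanner 0.61 1065 ((512.7717895507812, -94.61869812011719), (16.561447143554688, 109.56660461425781), 16.9569149017334) [ 0.5092974  -0.08581594  0.04424235] line deg -71.615685
top wing_grip 0.63 [354.2, 182.3] [ 0.5475 -0.217   0.11  ]
top spanner 0.74 [337.2, 195.6] [ 0.5482 -0.2069  0.008 ]
top wing 0.61 281 ((548.2263793945312, -211.94461059570312), (14.489045143127441, 61.908531188964844), 62.93894958496094) [ 0.5480688 -0.2109262  0.1187427] line deg -27.586828
top spanner 0.66 593 ((517.0535278320312, -108.84821319580078), (16.108226776123047, 139.54940795898438), 17.099287033081055) [ 0.5162352  -0.10711519  0.04323728] line deg -72.913605
```

delta_rot must be given in every row.

>>> play_rows(
  targets=[
    {"grip": 0,"linear": [12.7,-26.8,-0.8],"delta_rot": [0,0,0]},
    {"grip": 0,"linear": [12.7,-26.8,-0.8],"delta_rot": [0,0,0]},
    {"grip": 0,"linear": [12.7,-26.8,-0.8],"delta_rot": [0,0,0]},
    {"grip": 0,"linear": [12.7,-26.8,-0.8],"delta_rot": [0,0,0]},
    {"grip": 0,"linear": [12.7,-26.8,-0.8],"delta_rot": [0,0,0]},
    {"grip": 0,"linear": [12.7,-26.8,-0.8],"delta_rot": [0,0,0]},
    {"grip": 0,"linear": [12.7,-26.8,-0.8],"delta_rot": [0,0,0]},
    {"grip": 0,"linear": [12.7,-26.8,-0.8],"delta_rot": [0,0,0]},
  ],
)

```text
time: 3.25
ee_pos: [0.5481, -0.2104, 0.2099]
tcp_rot: [-180.0, -0.1, 153.0]
wrist_force: [-0.5, 0.5, 0.0]
opening: 0.0854
grasp_force: 0.0
```

```bash
python3 look.py b wrist side
```

```text
3.25 [ 0.54811611 -0.21038969  0.20990598] [-1.79999723e+02 -1.00002993e-01  1.53012923e+02] [-21.    9.9  13.1  93.3   0.    6. ]
wrist wing_grip 0.77 [258.2, 196.3] [ 0.5534 -0.2136  0.11  ]
wrist spanner 0.86 [255.0, 166.0] [ 0.551  -0.2164  0.008 ]
wrist wing 0.83 1325 ((549.8641357421875, -213.39181518554688), (13.391135215759277, 63.85673141479492), 62.478431701660156) [ 0.54770255 -0.21248403  0.12093086] line deg -27.788456
wrist spanner 0.82 2753 ((518.7286987304688, -112.09262084960938), (16.730464935302734, 144.44219970703125), 17.058744430541992) [ 0.51709825 -0.11034618  0.04460288] line deg -72.91422
side wing_grip 0.78 [286.8, 260.1] [ 0.5526 -0.2074  0.11  ]
side spanner 0.62 [282.0, 306.8] [ 0.5481 -0.2162  0.008 ]
side wing 0.67 383 ((549.5564575195312, -213.87982177734375), (15.165034294128418, 60.32086944580078), 63.64019775390625) [ 0.54891175 -0.21594712  0.1191772 ] line deg -29.753992
side spanner 0.86 642 ((517.8311767578125, -110.98672485351562), (16.647695541381836, 144.04420471191406), 16.857410430908203) [ 0.51721466 -0.11672027  0.04356333] line deg -74.6236
```

>>> play_rows(
  force=30,
  targets=[
    {"grip": 0,"linear": [0.14,-0.28,-4],"delta_rot": [0,0,-0.01]},
    {"grip": 0,"linear": [0.14,-0.28,-8],"delta_rot": [0,0,-0.01]},
    {"grip": 0,"linear": [0.14,-0.28,-10.5],"delta_rot": [0,0,-0.01]},
    {"grip": 0,"linear": [0.14,-0.28,-11.6],"delta_rot": [0,0,-0.01]},
    {"grip": 0,"linear": [0.14,-0.28,-11.6],"delta_rot": [0,0,-0.01]},
    {"grip": 0,"linear": [0.14,-0.28,-11.6],"delta_rot": [0,0,-0.01]},
    {"grip": 100,"linear": [0.14,-0.28,-11.6],"delta_rot": [0,0,-0.01]},
    {"grip": 140,"linear": [0.14,-0.28,-11.6],"delta_rot": [0,0,-0.01]},
  ],
)

```text
time: 4.55
ee_pos: [0.5501, -0.2137, 0.0963]
tcp_rot: [180.0, 0.1, 152.5]
wrist_force: [-0.5, 0.3, 0.1]
opening: 0.0594
grasp_force: 0.0
```

>>> play_rows(
  force=30,
  targets=[
    {"grip": 230,"linear": [0,0,0],"delta_rot": [0,0,0]},
    {"grip": 230,"linear": [0,0,0],"delta_rot": [0,0,0]},
    {"grip": 230,"linear": [0,0,0],"delta_rot": [0,0,0]},
    {"grip": 230,"linear": [0,0,0],"delta_rot": [0,0,0]},
  ],
)

```text
time: 4.95
ee_pos: [0.5498, -0.2127, 0.0951]
tcp_rot: [179.9, 0.0, 152.5]
wrist_force: [1.9, 4.0, 1.6]
opening: 0.0134
grasp_force: 33.6
```

>>> play_rows(
  targets=[
    {"grip": 230,"linear": [0,0,0],"delta_rot": [0,0,-0.12]},
    {"grip": 230,"linear": [0,0,0],"delta_rot": [0,0,-0.24]},
    {"grip": 230,"linear": [0,0,0],"delta_rot": [0,0,-0.36]},
    {"grip": 230,"linear": [0,0,0],"delta_rot": [0,0,-0.48]},
    {"grip": 230,"linear": [0,0,0],"delta_rot": [0,0,-0.6]},
    {"grip": 230,"linear": [0,0,0],"delta_rot": [0,0,-0.72]},
    {"grip": 230,"linear": [0,0,0],"delta_rot": [0,0,-0.84]},
    {"grip": 230,"linear": [0,0,0],"delta_rot": [0,0,-0.96]},
    {"grip": 230,"linear": [0,0,0],"delta_rot": [0,0,-1.08]},
    {"grip": 230,"linear": [0,0,0],"delta_rot": [0,0,-1.08]},
  ],
)

```text
time: 5.95
ee_pos: [0.5497, -0.2127, 0.0952]
tcp_rot: [179.9, -0.1, 90.5]
wrist_force: [1.8, 5.1, 3.2]
opening: 0.0132
grasp_force: 33.7
```

```bash
python3 -c "
from h import *
o=bot.get_obs();print(o['torque'],o['wrist_force'],o['tcp_rot'])"
```

```text
[ 1.05413209 -0.09401012 -0.02376885] [1.79232235 5.13487994 3.21204406] [ 1.79949901e+02 -6.17239235e-02  9.05040541e+01]
```

>>> play_rows(
  targets=[
    {"grip": 230,"linear": [0,0,0],"delta_rot": [0,0,-0.06]},
    {"grip": 230,"linear": [0,0,0],"delta_rot": [0,0,-0.12]},
    {"grip": 230,"linear": [0,0,0],"delta_rot": [0,0,-0.16]},
    {"grip": 230,"linear": [0,0,0],"delta_rot": [0,0,-0.18]},
    {"grip": 230,"linear": [0,0,0],"delta_rot": [0,0,-0.18]},
    {"grip": 230,"linear": [0,0,0],"delta_rot": [0,0,-0.18]},
  ],
)

```text
time: 6.55
ee_pos: [0.5497, -0.2127, 0.0951]
tcp_rot: [180.0, -0.1, 80.5]
wrist_force: [1.3, 5.2, 3.4]
opening: 0.0134
grasp_force: 33.8
```

```bash
python3 -c "
from h import *
o=bot.get_obs();print(o['torque'],o['wrist_force'],o['tcp_rot'])"
```

```text
[ 1.10025442 -0.05319745 -0.06561887] [1.25764614 5.16115548 3.44513125] [ 1.79965988e+02 -7.37468613e-02  8.04955152e+01]
```

>>> play_rows(
  targets=[
    {"grip": 230,"linear": [0,0,0],"delta_rot": [0,0,-0.02]},
    {"grip": 230,"linear": [0,0,0],"delta_rot": [0,0,-0.04]},
    {"grip": 230,"linear": [0,0,0],"delta_rot": [0,0,-0.05]},
    {"grip": 230,"linear": [0,0,0],"delta_rot": [0,0,-0.05]},
  ],
)

```text
time: 6.95
ee_pos: [0.5497, -0.2127, 0.0952]
tcp_rot: [180.0, -0.1, 77.7]
wrist_force: [1.0, 4.9, 3.0]
opening: 0.0135
grasp_force: 46.6
```

```bash
python3 -c "
from h import *
o=bot.get_obs();print(o['torque'],o['wrist_force'],o['tcp_rot'])"
```

```text
[ 1.04846082 -0.1480209   1.15256374] [1.03024325 4.86570326 3.03793397] [ 1.79967873e+02 -6.21194947e-02  7.76722548e+01]
```

The torque has jumped to 1.15 N m, so the wing is at its stop. I'll release and rise.

>>> play_rows(
  targets=[
    {"grip": 230,"linear": [0,0,0],"delta_rot": [0,0,0.025]},
    {"grip": 0,"linear": [0,0,0],"delta_rot": [0,0,0.025]},
    {"grip": 0,"linear": [0,0,0],"delta_rot": [0,0,0.025]},
    {"grip": 0,"linear": [0,0,0],"delta_rot": [0,0,0.025]},
    {"grip": 0,"linear": [0,0,0],"delta_rot": [0,0,0.025]},
    {"grip": 0,"linear": [0,0,0],"delta_rot": [0,0,0.025]},
    {"grip": 0,"linear": [0,0,4],"delta_rot": [0,0,0.025]},
    {"grip": 0,"linear": [0,0,8],"delta_rot": [0,0,0.025]},
    {"grip": 0,"linear": [0,0,11],"delta_rot": [0,0,0.025]},
    {"grip": 0,"linear": [0,0,11],"delta_rot": [0,0,0.025]},
  ],
)

```text
time: 7.95
ee_pos: [0.5507, -0.2141, 0.2097]
tcp_rot: [179.6, 0.1, 78.8]
wrist_force: [-0.1, -0.1, 0.1]
opening: 0.0856
grasp_force: 0.0
```

```bash
python3 look.py c wrist top
```

```text
7.95 [ 0.5506785  -0.21405033  0.20970905] [1.79606897e+02 7.72481334e-02 7.88225749e+01] [-21.2   9.8  13.1  92.8  -0.   79.9]
wrist wing_grip 0.72 [257.0, 188.6] [ 0.5508 -0.2141  0.11  ]
wrist spanner 0.87 [254.4, 160.8] [ 0.5483 -0.2136  0.008 ]
wrist wing 0.64 1369 ((549.5447998046875, -212.78553771972656), (63.05478286743164, 13.987434387207031), 79.84282684326172) [ 0.5498902  -0.21113133  0.12092271] line deg 80.06128
wrist spanner 0.93 2780 ((518.4388427734375, -112.65672302246094), (16.157432556152344, 142.07394409179688), 17.062219619750977) [ 0.51829976 -0.11049003  0.04512184] line deg -72.73211
top wing_grip 0.98 [355.2, 183.6] [ 0.5447 -0.2179  0.11  ]
top spanner 0.7 [339.5, 196.0] [ 0.5461 -0.2111  0.008 ]
top wing 0.95 282 ((549.2408447265625, -210.99484252929688), (60.91156768798828, 14.581025123596191), 80.71505737304688) [ 0.5485871  -0.21013482  0.11862753] line deg 80.0106
top spanner 0.93 608 ((517.412353515625, -109.83261108398438), (16.137664794921875, 140.73985290527344), 17.193523406982422) [ 0.51653653 -0.10795341  0.04314181] line deg -72.713234
```

View pics/cwrist.png

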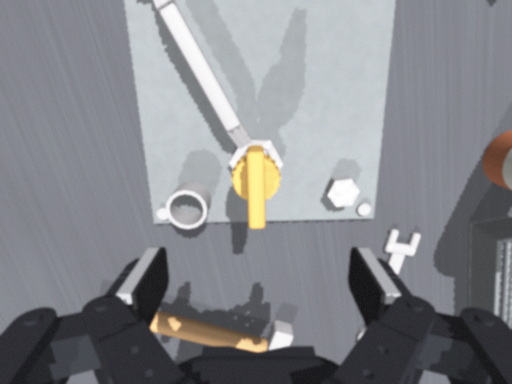

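The blade at (255,185) lies parallel to the plate edges and measures 80°, so it is home. The spanner handle is unmoved at 107°. Next I go over the handle at radius 0.12.

>>> play_rows(
  targets=[
    {"grip": 110,"linear": [-3.6,11.5,-3],"delta_rot": [0,0,0.494]},
    {"grip": 110,"linear": [-3.6,11.5,-3],"delta_rot": [0,0,0.494]},
    {"grip": 110,"linear": [-3.6,11.5,-3],"delta_rot": [0,0,0.494]},
    {"grip": 110,"linear": [-3.6,11.5,-3],"delta_rot": [0,0,0.494]},
    {"grip": 110,"linear": [-3.6,11.5,-3],"delta_rot": [0,0,0.494]},
    {"grip": 110,"linear": [-3.6,11.5,-3],"delta_rot": [0,0,0.494]},
    {"grip": 110,"linear": [-3.6,11.5,-3],"delta_rot": [0,0,0.494]},
  ],
)

```text
time: 9.15
ee_pos: [0.5135, -0.0989, 0.1748]
tcp_rot: [180.0, 0.0, 107.0]
wrist_force: [-0.2, -0.4, -0.4]
opening: 0.0487
grasp_force: 0.0
```

>>> play_rows(
  targets=[
    {"grip": 110,"linear": [0.1,0,-4],"delta_rot": [0,0,0]},
    {"grip": 110,"linear": [0.1,0,-8],"delta_rot": [0,0,0]},
    {"grip": 110,"linear": [0.1,0,-11.5],"delta_rot": [0,0,0]},
    {"grip": 110,"linear": [0.1,0,-13.5],"delta_rot": [0,0,0]},
    {"grip": 110,"linear": [0.1,0,-14.7],"delta_rot": [0,0,0]},
    {"grip": 150,"linear": [0.1,0,-14.7],"delta_rot": [0,0,0]},
    {"grip": 170,"linear": [0.1,0,-14.7],"delta_rot": [0,0,0]},
    {"grip": 175,"linear": [0.1,0,-14.7],"delta_rot": [0,0,0]},
    {"grip": 175,"linear": [0.1,0,-14.7],"delta_rot": [0,0,0]},
  ],
)

```text
time: 10.05
ee_pos: [0.5151, -0.0986, 0.029]
tcp_rot: [179.9, 0.1, 107.1]
wrist_force: [0.3, -0.4, -0.0]
opening: 0.0266
grasp_force: 0.0
```

```bash
python3 - <<'E'
from h import *
p=bot.camera("side"); save(p,"d"); o=bot.get_obs(); print(o["ee_pos"],o["opening"],o["wrist_force"])
cv2.imwrite("pics/dc.png",cv2.resize(p["color"][150:350,160:360,::-1],(600,600)))
A=np.array([.5495,-.213]);r=np.hypot(*(o["ee_pos"][:2]-A));a=np.degrees(np.arctan2(*(o["ee_pos"][:2]-A)[::-1]));print(r,a)
a0=np.radians(107.1);P0=np.array([np.cos(a0),np.sin(a0)])*.12
for d in range(5,65,5):
    t=a0-np.radians(d);print(d,round(np.radians(d),3),((np.array([np.cos(t),np.sin(t)])*.12-P0)*100).round(2))
E
```

```text
[ 0.51497714 -0.09851419  0.02883136] 0.026707347360666718 [ 0.23617575  0.62874433 -0.86366442]
0.11957771370614996 106.78053014800197
5 0.087 [1.01 0.26]
10 0.175 [2.05 0.44]
15 0.262 [3.09 0.52]
20 0.349 [4.14 0.52]
25 0.436 [5.18 0.42]
30 0.524 [6.21 0.23]
35 0.611 [ 7.22 -0.05]
40 0.698 [ 8.2  -0.42]
45 0.785 [ 9.14 -0.86]
50 0.873 [10.05 -1.39]
55 0.96 [10.9 -2. ]
60 1.047 [11.7  -2.68]
```

View pics/dc.png

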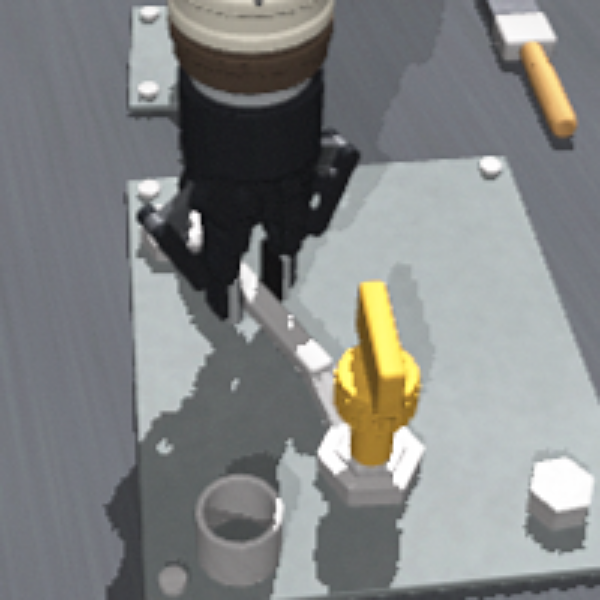

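The fingers straddle the handle near crop pixel (260,290). Now I swing along the arc.

>>> play_rows(
  targets=[
    {"grip": 175,"linear": [1.01,0.26,0],"delta_rot": [0,0,-0.087]},
    {"grip": 175,"linear": [2.05,0.44,0],"delta_rot": [0,0,-0.175]},
    {"grip": 175,"linear": [3.09,0.52,0],"delta_rot": [0,0,-0.262]},
    {"grip": 175,"linear": [4.14,0.52,0],"delta_rot": [0,0,-0.349]},
    {"grip": 175,"linear": [5.18,0.42,0],"delta_rot": [0,0,-0.436]},
    {"grip": 175,"linear": [6.21,0.23,0],"delta_rot": [0,0,-0.524]},
    {"grip": 175,"linear": [7.22,-0.05,0],"delta_rot": [0,0,-0.611]},
    {"grip": 175,"linear": [8.2,-0.42,0],"delta_rot": [0,0,-0.698]},
    {"grip": 175,"linear": [8.2,-0.42,0],"delta_rot": [0,0,-0.698]},
  ],
)

```text
time: 11.0
ee_pos: [0.5966, -0.1027, 0.0281]
tcp_rot: [-180.0, 0.0, 67.0]
wrist_force: [-1.7, 0.6, 1.0]
opening: 0.0269
grasp_force: 0.5
```

```bash
python3 look.py e top
```

```text
11.0 [ 0.59657021 -0.10271637  0.02812416] [-1.79963731e+02  3.53612125e-03  6.69904195e+01] [ -9.8  13.4  -2.9  73.7   0.  103.2]
top spanner 0.75 173 ((604.6792602539062, -64.87401580810547), (43.515113830566406, 16.450176239013672), 68.57858276367188) [ 0.60290825 -0.06584873  0.04195354] line deg 64.11633
```

>>> play_rows(
  targets=[
    {"grip": 175,"linear": [0.48,-0.2,0],"delta_rot": [0,0,-0.044]},
    {"grip": 175,"linear": [0.94,-0.44,0],"delta_rot": [0,0,-0.087]},
    {"grip": 175,"linear": [1.4,-0.7,0],"delta_rot": [0,0,-0.131]},
    {"grip": 175,"linear": [1.85,-0.97,0],"delta_rot": [0,0,-0.175]},
    {"grip": 175,"linear": [1.85,-0.97,0],"delta_rot": [0,0,-0.175]},
  ],
)

```text
time: 11.75
ee_pos: [0.6141, -0.112, 0.0279]
tcp_rot: [-179.9, 0.0, 57.1]
wrist_force: [-5.0, 1.4, 3.6]
opening: 0.0267
grasp_force: 2.5
```

>>> play_rows(
  targets=[
    {"grip": 175,"linear": [0.17,-0.12,0],"delta_rot": [0,0,-0.017]},
    {"grip": 175,"linear": [0.34,-0.24,0],"delta_rot": [0,0,-0.035]},
    {"grip": 175,"linear": [0.34,-0.24,0],"delta_rot": [0,0,-0.035]},
  ],
)

```text
time: 12.05
ee_pos: [0.6171, -0.114, 0.0279]
tcp_rot: [-179.9, 0.0, 55.1]
wrist_force: [-7.1, 3.0, 4.7]
opening: 0.0265
grasp_force: 3.7
```

>>> play_rows(
  targets=[
    {"grip": 175,"linear": [0.17,-0.13,0],"delta_rot": [0,0,-0.017]},
    {"grip": 175,"linear": [0.17,-0.13,0],"delta_rot": [0,0,-0.017]},
  ],
)

```text
time: 12.25
ee_pos: [0.6188, -0.1152, 0.0279]
tcp_rot: [-179.9, 0.0, 54.2]
wrist_force: [-6.0, 2.9, 4.7]
opening: 0.027
grasp_force: 3.7
```

>>> play_rows(
  targets=[
    {"grip": 175,"linear": [0.17,-0.13,0],"delta_rot": [0,0,-0.017]},
    {"grip": 175,"linear": [0.33,-0.27,0],"delta_rot": [0,0,-0.035]},
    {"grip": 175,"linear": [0.33,-0.27,0],"delta_rot": [0,0,-0.035]},
  ],
)

```text
time: 12.55
ee_pos: [0.6218, -0.1176, 0.0278]
tcp_rot: [-179.8, -0.0, 52.2]
wrist_force: [-7.8, 6.0, 5.3]
opening: 0.0269
grasp_force: 4.9
```

```bash
python3 look.py f top side
```

```text
12.55 [ 0.62176478 -0.11756194  0.02783427] [-1.79802630e+02 -2.03500967e-03  5.21713435e+01] [-1.070e+01  1.720e+01  1.700e+00  7.460e+01  1.000e-01  1.171e+02]
top spanner 0.56 148 ((639.1079711914062, -82.23565673828125), (38.80083084106445, 16.3228816986084), 54.32316589355469) [ 0.6376996  -0.08225668  0.04196814] line deg 52.553078
side wing_grip 0.87 [286.7, 263.2] [ 0.5504 -0.2131  0.11  ]
side spanner 0.88 [282.1, 303.7] [ 0.5503 -0.2105  0.008 ]
side wing 0.62 346 ((549.3284912109375, -213.262451171875), (63.56218338012695, 14.273838996887207), 79.28031158447266) [ 0.54806525 -0.21666884  0.11996811] line deg 80.40903
```

View pics/fside.png

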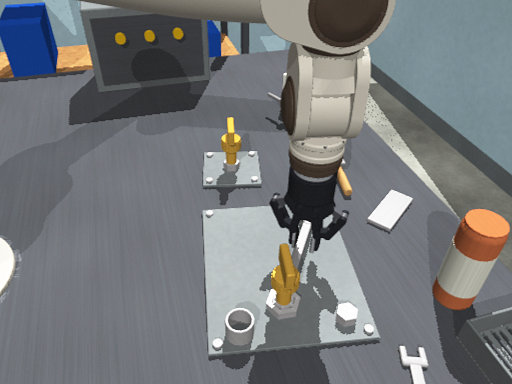

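>>> play_rows(
  targets=[
    {"grip": 175,"linear": [0.16,-0.14,0],"delta_rot": [0,0,-0.017]},
    {"grip": 175,"linear": [0.32,-0.29,0],"delta_rot": [0,0,-0.035]},
    {"grip": 175,"linear": [0.32,-0.29,0],"delta_rot": [0,0,-0.035]},
  ],
)

```text
time: 13.35
ee_pos: [0.6242, -0.1196, 0.0278]
tcp_rot: [-179.7, -0.0, 50.2]
wrist_force: [-11.7, 9.3, 8.9]
opening: 0.027
grasp_force: 7.8
```

```bash
python3 look.py g wrist top
```

```text
13.35 [ 0.62423941 -0.11963266  0.02784903] [-1.79682666e+02 -9.90571171e-03  5.02001735e+01] [-10.9  17.7   2.3  74.9   0.2 118.9]
wrist spanner 0.81 7530 ((622.0636596679688, -113.30426025390625), (114.26689910888672, 17.331083297729492), 53.808780670166016) [ 0.6279965  -0.10680291  0.04479206] line deg 54.029022
top spanner 0.93 159 ((642.148193359375, -84.982177734375), (40.30235290527344, 17.36178970336914), 53.772178649902344) [ 0.64082414 -0.08466616  0.04154267] line deg 42.09647
```

The force has climbed to 15 N with almost no further motion, and the spanner has swung 53°, so the nut is at its stop. I'll back off, open and lift.

>>> play_rows(
  targets=[
    {"grip": 150,"linear": [-0.35,0.32,0],"delta_rot": [0,0,0.04]},
    {"grip": 110,"linear": [-0.35,0.32,0],"delta_rot": [0,0,0.04]},
    {"grip": 110,"linear": [-0.35,0.32,0],"delta_rot": [0,0,0.04]},
    {"grip": 110,"linear": [-0.35,0.32,0],"delta_rot": [0,0,0.04]},
    {"grip": 110,"linear": [-0.35,0.32,3],"delta_rot": [0,0,0.04]},
    {"grip": 110,"linear": [-0.35,0.32,7],"delta_rot": [0,0,0.04]},
    {"grip": 110,"linear": [-0.35,0.32,11],"delta_rot": [0,0,0.04]},
    {"grip": 110,"linear": [-0.35,0.32,15],"delta_rot": [0,0,0.04]},
    {"grip": 110,"linear": [-0.35,0.32,15],"delta_rot": [0,0,0.04]},
    {"grip": 110,"linear": [-0.35,0.32,15],"delta_rot": [0,0,0.04]},
  ],
)

```text
time: 14.85
ee_pos: [0.6236, -0.1187, 0.1788]
tcp_rot: [179.9, -0.1, 52.4]
wrist_force: [0.2, -0.4, -0.3]
opening: 0.0488
grasp_force: 0.0
```

```bash
python3 look.py h wrist side
```

```text
14.85 [ 0.62360064 -0.11870328  0.17876814] [ 1.79881413e+02 -5.79069894e-02  5.23793687e+01] [-10.8  16.   16.9  90.8  -0.  116.8]
wrist wing_grip 0.55 [258.0, 337.6] [ 0.5502 -0.215   0.11  ]
wrist spanner 0.9 [256.0, 270.9] [ 0.5481 -0.2143  0.008 ]
wrist wing 0.65 855 ((551.8298950195312, -203.76206970214844), (46.44050216674805, 13.922303199768066), 79.21167755126953) [ 0.5541094  -0.19890611  0.11987491] line deg 86.964134
wrist spanner 0.98 2422 ((611.4924926757812, -125.65489196777344), (145.05516052246094, 16.003353118896484), 54.601993560791016) [ 0.6160114  -0.11944276  0.04505067] line deg 54.590538
side spanner 0.56 [282.8, 304.6] [ 0.5508 -0.2125  0.008 ]
side wing 0.77 347 ((549.39111328125, -213.05419921875), (64.9299545288086, 14.178643226623535), 79.92723846435547) [ 0.5479765  -0.21690142  0.11999125] line deg 80.90728
side spanner 0.69 406 ((616.3876342773438, -118.74943542480469), (124.57440185546875, 16.0186710357666), 54.60365295410156) [ 0.613993   -0.12401569  0.04539107] line deg 55.38515
```

View pics/hwrist.png

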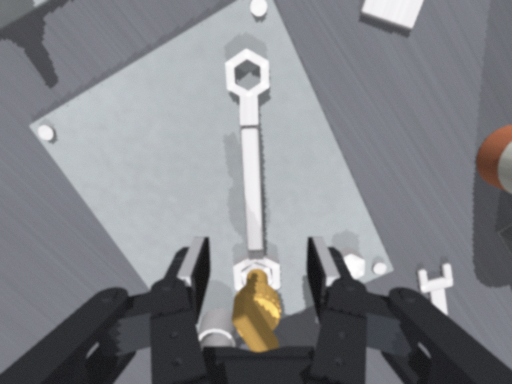

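The spanner lies flat from (247,73) to (256,271), around the nut, after turning 52.5°. The blade is still at 80° and the gripper is clear, so I hand in.

```bash
python3 -c "
from workcell import bot
print(bot.job_done())"
```

```text
the job is handed in; nothing more can be done
None
```

The job is handed in, with no pass/fail result returned: the wing was turned to its stop, then the lock nut was swung to its stop with the spanner (about 52° in all), and the spanner was left flat on its nut with the gripper clear.

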